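# Set the current range and release the lever-lock output switch

## Robot

A 6-joint arm with a two-finger parallel gripper is mounted at the origin on a cart in front of the work surface, level with it; the furniture and walls round the work are solid. World frame = base frame: x ahead of the robot, y to its left, z up, the work surface at z = 0. Lengths are in mm, angles in rad, forces in N, time in s.
With the tool pointing down it reaches from about 350 to 875 mm from the base axis. Payload 4.2 kg.
Tool frame: the origin (TCP) lies between the finger pads; the fingertips stand 14 mm ahead of it and the grasp point (between the pads) lies 5 mm behind it; z points along the fingers, y is the line along which they close (so a half turn about z gives the same grasp; the last joint's range is limited). The gripper opens to 85 mm and grips with 20 to 120 N. Pads are 22 mm wide; open, the fingers measure 114 mm over their backs; the gripper's body (76 mm by 85 mm) begins 54 mm behind the grasp point. The pads swing forward as they close: fully open they stand 13 mm farther back than shut.
Start: joints at [1.499, 0.385, 0.008, 0, -1.194, -0.259], TCP at [202.967, 591.104, 245.312] pointing down, gripper open.
Joint ranges: [-3.14, 3.14], [-1.21, 2.06], [-1.07, 1.41], [-3.16, 2.05], [-2.99, -0.16], [-3.1, 3.1]. Speed limits (rad/s): [2.79, 2.79, 3.14, 3.14, 3.14, 3.14].

## Interface

Orientations are given as a unit quaternion [x, y, z, w].
In Python, from bench import * gives the robot as it stands.
- The arm moves only by the tool carry_out, never from a script. Its argument "motion" is a list of rows, each a list of 7 numbers: the turn, a rotation vector about the tool's x, y, z in rad, then the shift along the tool's x, y, z in mm, then the opening, from -1 (shut) to 1 (fully open), so that 0 is half open. A call has 1 to 5 rows; each row is the pose to reach, as a shift and turn from the pose commanded when the call began, along the tool's axes at that moment; what a row does not reach only later rows make up. A row lasts 1/8 s, in which the tool goes at most 62.5 mm and 10.7 degrees, less where a joint would pass 70% of its speed; a pose out of reach is approached as far as the arm can. A call with a gripper value outside its range is refused whole. The fingers move at their own pace and stop on an object; the grip force is fixed at half the most. Time passes only in rows, so rows that repeat a pose let the fingers close. It gives the time, the measured TCP pose, the force, the opening and the grip force at its end, in the units of the state.
- read_state(): the state, without advancing time (a new reading comes with each control period).
- get_image(name): name is "scene" or "top" or "wrist"; returns a dict with "color" (420x560x3 uint8, blue, green, red), "mtx" (3x3 intrinsics, pixels), "position" and "orientation" of the camera in the world. Camera axes: x right, y down, z forward; pixel columns grow to the right and rows downward; lengths in mm; the calibration is good to about 2 mm. A picture is of the moment at which its call begins. There is no depth.
- job_done(): hands the job in; it is judged then, once.
The state is a dict: "clock": time; "joints": joint angles; "joint_vel": joint speeds; "joint_efforts": joint torques, N m; "position": TCP position; "ee_rot": TCP orientation; "contact_force": force on the tool from outside, world axes, zero at the start; "wrist_torque": the same for the moment, N m; "gripper_width": finger opening in mm; "grasp_force": force on a finger pad.
Only numpy, scipy, OpenCV 4.12 (cv2) and the standard library are available. Lean on these libraries where they do the work, as an engineer would, in place of code of your own. Each camera call takes 0.05 s, during which the arm holds its last target. There are 200 camera calls.

## Task

The card is about to get its first power-up through the switch box screwed to the bench. First turn the box's selector knob anticlockwise until it clicks home at its lowest range (the smallest dot), then lift the toggle's locking collar, throw the lever over to its far side (on) and let the collar drop back down into its lock. Never switch on at a higher range, and leave the things lying around the box undisturbed.

Things in the scene. Friction and masses are not known exactly. Their poses are not given: they have to be found in the camera images.
- switch_box: grey metal switch box fixed to the bench, 104 (x) x 168 (y) x 50 mm high, aluminium panel on top, screw feet at both ends; origin under its centre on the bench. Its x axis points from its near to its far side (binding posts sticking out 18 mm), y to the left, z up. On the panel: selector knob at x 0, y +42 mm; toggle at x 0, y -42 mm.
- selector_grip (a point): point on the selector's axis, 16 mm above the panel. Black knob: round skirt 38 mm across and 6 mm high, on it an upright bar 37 mm long, 12 mm wide, from 6 to 26.5 mm above the panel, with a white line at its pointing end. Site x runs along the bar to the pointing end, z up. Grip the bar from above across its 12 mm width.
- selector (a joint): selector angle in rad, growing clockwise seen from above. Spring clicks at 0 (lowest range, smallest dot, leftmost), 0.6 (middle dot, bar points straight to the far side) and 1.2 (largest dot); stops just past the outer clicks. Starts on 0.6 or 1.2 (very seldom balanced between). About 0.07 N m takes it past a click; within 0.25 rad of a click it snaps there when let go.
- toggle_pivot (a point): the lever's pivot: 2 mm above the panel at x 0, y -42 mm of the box. Its axes are those of the box; the lever swings about its y axis, toward the box's far side (+x).
- collar_grip (a point): centre of the collar's round knurled grip, 16 mm across, 20 mm long, sliding on the steel lever; 38 mm from the pivot when down. Site z runs outward along the lever, y is the box's y. Lever end: 63 mm from the pivot. Below the grip a cross pin locks behind the teeth of two cheeks (14 mm wide in y, 26 mm high over the panel). Grip from above, fingers closing along y: it can turn between them.
- toggle (a joint): lever angle in rad from off: 0 = off, leaning 0.35 rad toward the box's near side; 0.70 = on, leaning 0.35 rad toward the far side. It starts at 0. Locked within about 0.05 rad of either end while the collar is down; light to move (under 1 N) with the collar lifted.
- collar (a joint): how far the collar is lifted along the lever, in m: 0 = down (locked), at most 0.013. A spring pulls it down with 3.5 N at 0 and 6.8 N fully lifted; the lever passes the teeth with the collar lifted 8 mm or more. Let go at either end of the swing it drops back to 0 and locks.
- debug_pod: grey debug probe pod, 43x97x19 mm, loose on the bench behind the switch box; origin under its centre
- marker: felt marker, 17x136x17 mm, loose on the bench behind and to the right of the switch box; origin under its centre
- pen: slim ball pen, 10x140x12 mm, loose on the bench in front of the switch box; origin under its centre
- tweezers: dark tweezers, 12x120x9 mm, loose on the bench in front and to the right of the switch box; origin under its centre

How it is judged:
By the outcome, as a careful person would: the job done as asked, in the order asked, and still so for the second after the job is handed in, with the robot touching nothing.
It also fails if it takes over 48 s, if anything falls off the work surface, if the arm or the gripper's body presses on something with over 40 N, if the wrist force passes 120 N, or if a joint passes its speed limit or range.

## Working session

There is one attempt and no reset: what is moved stays moved. The work goes in short steps, Python scripts to look and compute and a tool call to move; the robot and the scene stay as the last step left them, time stands still between calls to the robot, and variables do not carry over. Pictures are saved under pics/ and viewed, at most 10 in all, crops included, and the job is handed in when it is done.

Besides the shell and the picture viewer there is one more tool, called after "Call:" as name(argument=value, ...) on one line, values as JSON. carry_out: Moves the arm, as the interface text tells. Its arguments: {"type":"object","properties":{"motion":{"type":"array"}},"required":["motion"]}

```bash
mkdir -p pics; ls; python3 - <<'E'
from bench import *
import cv2
s=read_state();print({k:s[k] for k in("clock","position","ee_rot","gripper_width","contact_force")})
for n in("top","scene"):
    i=get_image(n);cv2.imwrite(f"pics/{n}0.png",i["color"]);print(n,i["mtx"],i["position"],i["orientation"])
E
```

```text
pics
{'clock': 0.0, 'position': array([202.7891071 , 590.57829037, 244.21555435]), 'ee_rot': array([ 9.86337748e-01, -1.64731981e-01, -1.46789469e-04,  1.09490249e-03]), 'gripper_width': 85.37799134728482, 'contact_force': array([ 0.57826899, -0.1295421 , -0.40882272])}
top [[429.45426261   0.         267.66300274]
 [  0.         429.45426261 211.35227941]
 [  0.           0.           1.        ]] [381.49395943 -98.8417681  908.64806073] [-0.68772296  0.71787231 -0.07892723  0.073939  ]
scene [[482.42492994   0.         270.27632731]
 [  0.         482.42492994 210.81518162]
 [  0.           0.           1.        ]] [ -13.69846385 -450.78978727  580.02687213] [ 0.78637425 -0.43135428  0.21194494 -0.38810871]
```

View pics/top0.png

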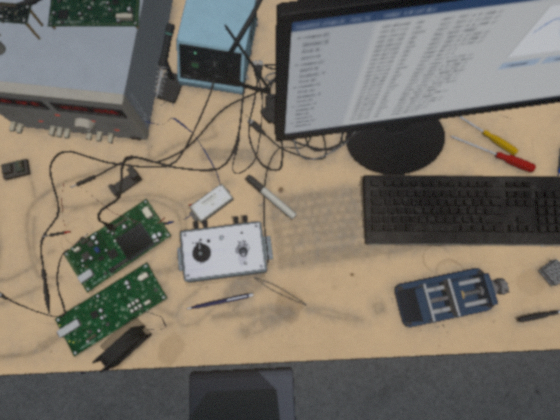

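View pics/scene0.png

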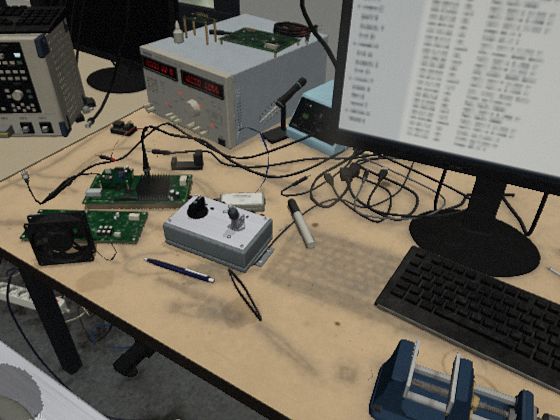

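The top view shows the box at about (224,251), with the knob near (202,253) and the toggle near (242,248). The pen and tweezers lie in front of it, and the pod and marker behind.

```bash
cat > h.py <<'E'
from bench import *
import cv2, numpy as np
from scipy.spatial.transform import Rotation as R
def ray(im,uv,z):
    d=R.from_quat(im["orientation"]).apply(np.linalg.solve(im["mtx"],[*uv,1.])); p=np.array(im["position"])
    return p+d*(z-p[2])/d[2]
def proj(im,P):
    c=R.from_quat(im["orientation"]).inv().apply(np.atleast_2d(P)-np.array(im["position"])); q=c@im["mtx"].T
    return q[:,:2]/q[:,2:]
def local(P):  # world point -> tool-frame shift for TCP
    s=read_state(); return R.from_quat(s["ee_rot"]).inv().apply(np.array(P)-s["position"])
E
python3 - <<'E'
from h import *
im=get_image("top")
for uv in [(180,231),(265,221),(268,271),(183,280)]: print(ray(im,uv,50))
print(ray(im,(202,253),70),ray(im,(242,249),80))
s=read_state();print(R.from_quat(s["ee_rot"]).as_matrix().round(3))
w=get_image("wrist");print(w["position"],R.from_quat(w["orientation"]).as_matrix().round(2),w["mtx"])
c=im["color"][200:310,150:330];cv2.imwrite("pics/c.png",cv2.resize(c,None,fx=4,fy=4,interpolation=3))
E
```

```text
[537.12572531  70.13217861  50.        ]
[ 550.40210655 -102.77017725   50.        ]
[ 449.03085942 -104.49306971   50.        ]
[438.58793989  64.14260255  50.        ]
[487.97359149  23.17117878  70.        ] [491.15892671 -55.78690092  80.        ]
[[ 0.946 -0.325 -0.   ]
 [-0.325 -0.946 -0.002]
 [ 0.     0.002 -1.   ]]
[272.35898357 567.70575796 372.44516623] [[-0.32 -0.91 -0.27]
 [-0.95  0.31  0.09]
 [ 0.    0.29 -0.96]] [[339.20417994   0.         279.84095106]
 [  0.         339.20417994 206.22905784]
 [  0.           0.           1.        ]]
```

View pics/c.png

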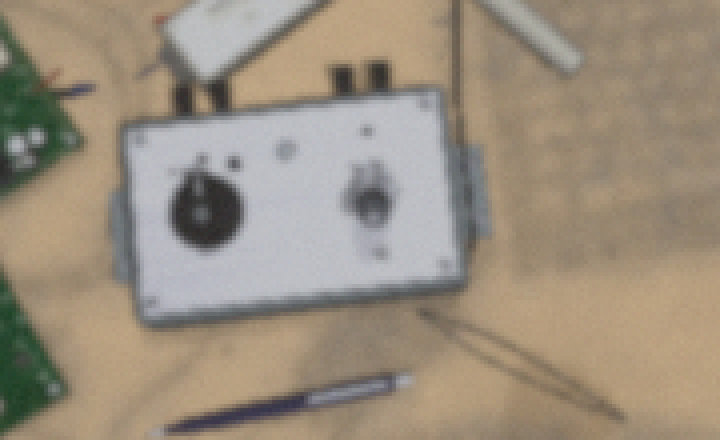

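The knob's white line points about straight ahead, at the middle dot. The box is centred near (494,-18) with a yaw of about 0.07. I'll move over for a wrist view.

Call:
carry_out(motion=[[0,0,0,190,224,0,1],[0,0,0,190,224,0,1],[0,0,0,190,224,0,1],[0,0,0,190,224,0,1],[0,0,0,190,224,0,1]])

```text
clock: 0.82
position: [310.2, 315.0, 245.4]
ee_rot: [0.986, -0.165, -0.0, -0.0]
contact_force: [1.0, 0.2, -0.2]
gripper_width: 85.4
grasp_force: 0.0
```

Call:
carry_out(motion=[[0,0,0,190,224,0,1],[0,0,0,190,224,0,1],[0,0,0,190,224,0,1],[0,0,0,190,224,0,1],[0,0,0,190,224,0,1]])

```text
clock: 1.45
position: [417.1, 41.7, 245.5]
ee_rot: [0.986, -0.165, 0.0, -0.0]
contact_force: [0.3, -0.0, -0.6]
gripper_width: 85.0
grasp_force: 0.0
```

Call:
carry_out(motion=[[0,0,-0.4,42,50,24,1],[0,0,-0.4,42,50,24,1],[0,0,-0.4,42,50,24,1],[0,0,-0.4,42,50,24,1],[0,0,-0.4,42,50,24,1]])

```text
clock: 2.08
position: [440.3, -16.8, 221.4]
ee_rot: [0.999, 0.034, 0.0, -0.0]
contact_force: [-0.1, -0.2, -0.4]
gripper_width: 85.2
grasp_force: 0.0
```

```bash
python3 - <<'E'
from h import *
s=read_state();print(s["clock"],s["position"],s["joints"],R.from_quat(s["ee_rot"]).as_matrix().round(3))
im=get_image("wrist");cv2.imwrite("pics/w1.png",im["color"]);print(im["position"],im["orientation"])
E
```

```text
2.075 [440.31156574 -16.76517501 221.42148351] [ 3.33040265e-01  8.78837317e-02 -4.55796634e-01 -4.26760864e-05
 -1.02684175e+00  1.30647084e+00] [[ 0.998  0.069  0.   ]
 [ 0.069 -0.998  0.   ]
 [ 0.    -0.    -1.   ]]
[513.50726062 -11.30778354 349.39468709] [ 0.72338869 -0.67501092 -0.09863827  0.10648733]
```

View pics/w1.png

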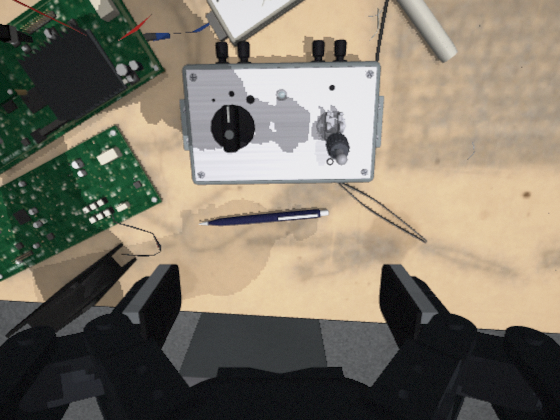

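The wrist view shows the panel corners at about (184,66), (382,62), (377,182) and (193,184). The knob is at (232,127) with its bar pointing to the middle dot at (231,94). The toggle's grip is near (338,143), leaning toward the near side.

```bash
cat > fit.py <<'E'
from h import *
from scipy.optimize import least_squares
im=get_image("wrist")
c=im["color"]
g=cv2.cvtColor(c,cv2.COLOR_BGR2HSV)
m=((g[...,1]<40)&(g[...,2]>90)).astype(np.uint8)
m[:, :170]=0; m[:,395:]=0; m[:50]=0; m[200:]=0
m=cv2.morphologyEx(m,cv2.MORPH_OPEN,np.ones((5,5)))
k=max(cv2.findContours(m,cv2.RETR_EXTERNAL,cv2.CHAIN_APPROX_NONE)[0],key=cv2.contourArea)
h=cv2.convexHull(k); q=cv2.approxPolyDP(h,8,True)[:,0]; print(q.tolist(), cv2.contourArea(k))
uv=np.array([(184,66),(382,62),(377,182),(193,184)],float)
L=np.array([(52,84),(52,-84),(-52,-84),(-52,84)],float)
def W(p,l):
    l=np.atleast_2d(l); a=p[2]; return np.c_[p[0]+np.cos(a)*l[:,0]-np.sin(a)*l[:,1],p[1]+np.sin(a)*l[:,0]+np.cos(a)*l[:,1],np.asarray(l)[:,2]]
r=least_squares(lambda p:(proj(im,W(p,np.c_[L,np.full(4,50)]))-uv).ravel(),[494,-18,.07])
p=r.x;print(p,r.fun.round(1))
print("knob skirt",proj(im,W(p,[(0,42,56)])),"bar ends",proj(im,W(p,[(18.5,42,76.5),(-18.5,42,76.5)])))
e=np.array([0,-42,52]);d=np.array([-np.sin(.35),0,np.cos(.35)])
print("grip",proj(im,W(p,[e+38*d,e+63*d])),"world",W(p,[e+38*d,e+63*d,e,(0,42,66)]))
v=cv2.resize(c[50:200,170:400],None,fx=3.4,fy=3.4,interpolation=3)
for u in [*proj(im,W(p,[(0,42,56),(18.5,42,76.5),(-18.5,42,76.5),e+38*d,e+63*d,e])),*(proj(im,W(p,np.c_[L,np.full(4,50)])))]:
    cv2.circle(v,tuple(int(t) for t in (u-[170,50])*3.4),3,(0,0,255),-1)
cv2.imwrite("pics/ov.png",v)
E
python3 fit.py
```

```text
[[379, 63], [371, 180], [193, 181], [184, 66]] 22724.5
[ 4.95192056e+02 -1.63082622e+01  8.66405377e-02] [-3.6 -2.2  3.9 -1.9  0.6  2.4 -1.   3.5]
knob skirt [[234.30600232 128.44170813]] bar ends [[229.58547462 105.6857074 ]
 [232.32709151 153.75588587]]
grip [[339.63050284 146.7481008 ]
 [344.86929858 162.94277229]] world [[485.84516607 -59.27824698  87.69616309]
 [477.30487564 -60.02003937 111.18048091]
 [498.82640751 -58.15072254  52.        ]
 [491.55770417  25.53419816  66.        ]]
```

View pics/ov.png

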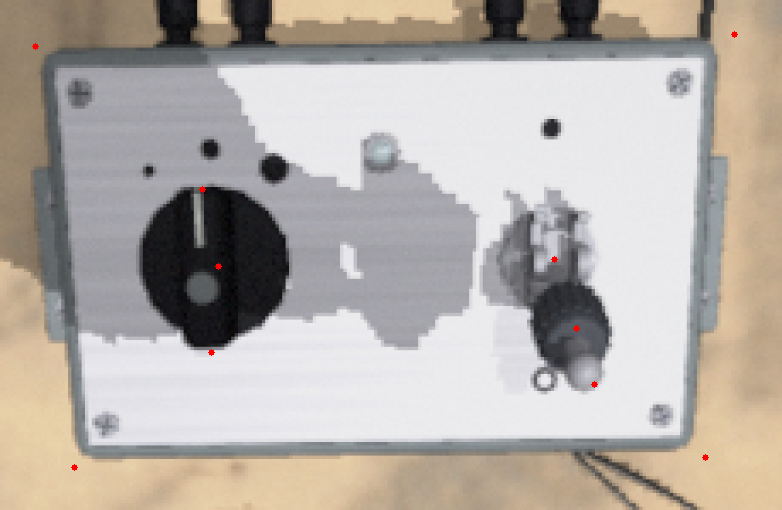

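Using the knob and toggle features, I correct the box to about (496.2,-14.8) with yaw 0.077. That puts the knob at (493,27) and the pivot at (499.4,-56.7). I'll approach above the knob half-open, then check.

Call:
carry_out(motion=[[0,0,-0.01,55.6,-40,60,0],[0,0,-0.01,55.6,-40,119,0],[0,0,-0.01,55.6,-40,119,0],[0,0,-0.01,55.6,-40,119,0]])

```text
clock: 2.68
position: [492.4, 27.0, 100.9]
ee_rot: [0.999, 0.04, -0.002, 0.001]
contact_force: [0.5, 0.2, -0.0]
gripper_width: 42.9
grasp_force: 0.0
```

```bash
python3 - <<'E'
from h import *
s=read_state();print(s["clock"],s["position"],s["gripper_width"],s["contact_force"])
im=get_image("wrist");v=im["color"].copy()
P=np.array([[493,27,56],[493,27,76.5]]); print(proj(im,P),proj(im,[s["position"]]))
cv2.imwrite("pics/w2.png",v)
E
```

```text
2.675 [492.39305851  26.99594567 100.87573043] 42.94013439735114 [ 0.54111874  0.16024913 -0.01904876]
[[280.18990239 242.49271568]
 [280.32839013 258.88691418]] [[280.43571684 285.48529312]]
```

View pics/w2.png

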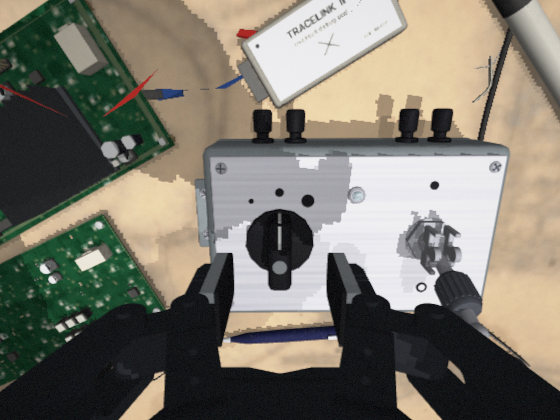

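The knob's skirt is centred at (280,242), matching the prediction, and the bar points to the middle dot at (279,192). I'll descend, close, turn anticlockwise by 0.6 rad (tool z −0.6) and release.

Call:
carry_out(motion=[[0,0,0,0.6,0,15,0],[0,0,0,0.6,0,27,0],[0,0,0,0.6,0,27,-0.5],[0,0,0,0.6,0,27,-1],[0,0,0,0.6,0,27,-1]])

```text
clock: 3.35
position: [494.0, 27.3, 76.2]
ee_rot: [0.999, 0.04, 0.001, -0.0]
contact_force: [-1.9, 3.2, 3.3]
gripper_width: 10.4
grasp_force: 61.1
```

Call:
carry_out(motion=[[0,0,0,0,0,0,-1],[0,0,0,0,0,0,-1]])

```text
clock: 3.6
position: [494.0, 27.3, 76.2]
ee_rot: [0.999, 0.04, 0.001, -0.0]
contact_force: [-2.5, 3.0, 5.7]
gripper_width: 10.4
grasp_force: 61.3
```

Call:
carry_out(motion=[[0,0,-0.15,0,0,0,-1],[0,0,-0.3,0,0,0,-1],[0,0,-0.45,0,0,0,-1],[0,0,-0.6,0,0,0,-1],[0,0,-0.62,0,0,0,-1]])

```text
clock: 4.22
position: [493.6, 28.2, 76.2]
ee_rot: [0.939, 0.343, 0.001, -0.001]
contact_force: [-5.1, 8.4, 7.5]
gripper_width: 10.4
grasp_force: 61.6
```

Call:
carry_out(motion=[[0,0,0,0,0,0,-1],[0,0,0,0,0,0,-0.5],[0,0,0,0,0,0,0],[0,0,0,0,0,-10,0],[0,0,0,0,0,-50,0]])

```text
clock: 4.85
position: [492.2, 26.1, 124.4]
ee_rot: [0.94, 0.342, -0.003, 0.0]
contact_force: [0.8, 0.2, 0.5]
gripper_width: 42.7
grasp_force: 0.0
```

```bash
python3 - <<'E'
from h import *
s=read_state();print(s["clock"],s["position"],s["gripper_width"],s["contact_force"],R.from_quat(s["ee_rot"]).as_matrix().round(3))
im=get_image("wrist")
cv2.imwrite("pics/w3.png",im["color"])
e=np.array([499.4,-56.7,52]);a=.077;d=np.array([-np.sin(.35)*np.cos(a),-np.sin(.35)*np.sin(a),np.cos(.35)])
print("grip,end proj",proj(im,[e+38*d,e+63*d,e]),e+38*d)
E
```

```text
4.85 [492.2460595   26.05463529 124.38171459] 42.7201240573379 [0.78747409 0.15232083 0.45161399] [[ 0.766  0.643 -0.005]
 [ 0.643 -0.766 -0.002]
 [-0.005 -0.002 -1.   ]]
grip,end proj [[384.40953901 342.57987228]
 [386.84526978 384.62284961]
 [381.54636308 293.15879415]] [486.40849202 -57.70232783  87.69616309]
```

View pics/w3.png

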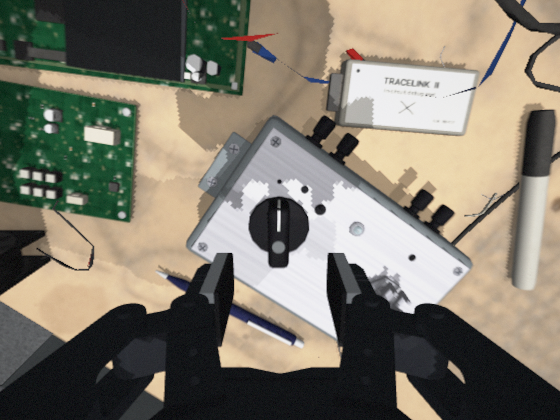

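The knob's line now points at the smallest dot, at (279,182). Next I'll move above the toggle.

Call:
carry_out(motion=[[0,0,0.15,0,0,-15,0],[0,0,0.31,-30,30,-15,0],[0,0,0.46,-59.6,60,-15,0],[0,0,0.62,-59.6,60,-15,0],[0,0,0.62,-59.6,60,-15,0]])

```text
clock: 5.52
position: [486.8, -58.1, 140.8]
ee_rot: [0.999, 0.04, 0.0, 0.0]
contact_force: [0.4, -0.5, 0.9]
gripper_width: 42.5
grasp_force: 0.0
```

```bash
python3 - <<'E'
from h import *
s=read_state();print(s["clock"],s["position"],s["gripper_width"],R.from_quat(s["ee_rot"]).as_matrix().round(3))
im=get_image("wrist")
e=np.array([499.4,-56.7,52]);a=.077;d=np.array([-np.sin(.35)*np.cos(a),-np.sin(.35)*np.sin(a),np.cos(.35)])
q=proj(im,[e+28*d,e+38*d,e+48*d,e+63*d,e]);print(q)
v=cv2.resize(im["color"][190:360,160:400],None,fx=3,fy=3,interpolation=3)
for u in q: cv2.circle(v,tuple(int(t) for t in (u-[160,190])*3),3,(0,0,255),-1)
cv2.imwrite("pics/w4.png",v)
E
```

```text
5.525 [486.76205315 -58.09381054 140.81621778] 42.51758456902601 [[ 0.997  0.08   0.001]
 [ 0.08  -0.997 -0.   ]
 [ 0.001  0.    -1.   ]]
[[279.46130165 227.47191498]
 [279.44473045 238.76029998]
 [279.42673574 251.01838499]
 [279.39664573 271.51584916]
 [279.5014224  200.141464  ]]
```

View pics/w4.png

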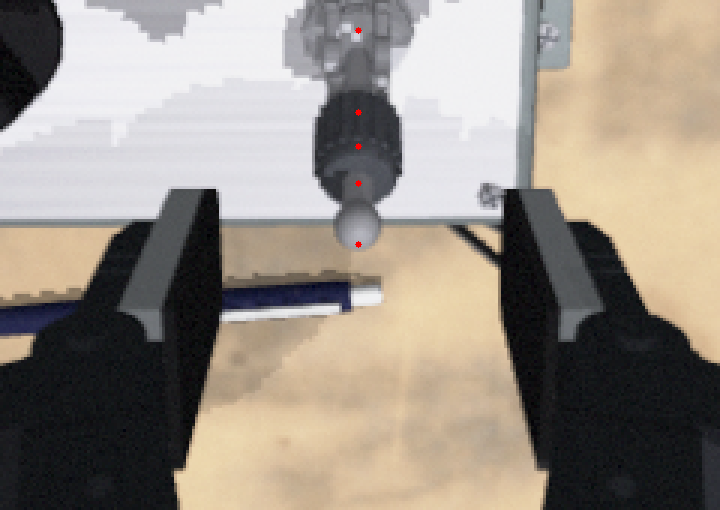

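The toggle's model points lie on the lever, with the collar at crop (358,147) centred between the fingers. I'll descend and close on it.

Call:
carry_out(motion=[[0,0,0,-0.5,-0.3,30,0],[0,0,0,-0.5,-0.3,51,0],[0,0,0,-0.5,-0.3,51,-0.5],[0,0,0,-0.5,-0.3,51,-1],[0,0,0,-0.5,-0.3,51,-1]])

```text
clock: 6.2
position: [486.4, -57.3, 89.8]
ee_rot: [0.999, 0.04, 0.001, 0.0]
contact_force: [1.2, -2.0, -3.7]
gripper_width: 13.9
grasp_force: 58.5
```

Call:
carry_out(motion=[[0,0,0,0,0,0,-1],[0,0,0,0,0,0,-1]])

```text
clock: 6.45
position: [486.4, -57.3, 89.8]
ee_rot: [0.999, 0.04, 0.0, 0.0]
contact_force: [0.7, -3.0, -0.4]
gripper_width: 13.7
grasp_force: 58.7
```

Call:
carry_out(motion=[[0,0,0,-1.7,0,-4.7,-1],[0,0,0,-3.8,0,-10.3,-1],[0,0,0,-3.8,0,-10.3,-1]])

```text
clock: 6.82
position: [482.5, -57.5, 100.0]
ee_rot: [0.999, 0.04, 0.001, -0.0]
contact_force: [2.8, -3.2, -6.6]
gripper_width: 13.8
grasp_force: 58.5
```

The collar is lifted about 11 mm, and the vertical force of about 6.6 N matches the spring. I'll now swing the lever along the arc to the far side.

Call:
carry_out(motion=[[0,0,0,7.1,0,-2,-1],[0,0,0,16.8,0,-3,-1],[0,0,0,26.5,0,-2,-1],[0,0,0,33.6,0,0,-1],[0,0,0,35,0,0.5,-1]])

```text
clock: 7.45
position: [518.7, -54.2, 99.7]
ee_rot: [0.999, 0.04, 0.001, -0.0]
contact_force: [-0.3, -0.0, -0.1]
gripper_width: 0.4
grasp_force: 0.0
```

```bash
python3 - <<'E'
from h import *
s=read_state();print(s["clock"],s["position"],s["gripper_width"],s["contact_force"],s["wrist_torque"])
im=get_image("wrist")
e=np.array([499.4,-56.7,52]);a=.077;d=np.array([np.sin(.35)*np.cos(a),np.sin(.35)*np.sin(a),np.cos(.35)])
q=proj(im,[e+39*d,e+49*d,e+59*d,e+63*d,e]);print(q)
v=cv2.resize(im["color"][190:360,160:400],None,fx=3,fy=3,interpolation=3)
for u in q: cv2.circle(v,tuple(int(t) for t in (u-[160,190])*3),3,(0,0,255),-1)
cv2.imwrite("pics/w5.png",v)
E
```

```text
7.45 [518.67619784 -54.20489537  99.70733334] 0.3727611905861973 [-0.26557661 -0.02448992 -0.11811424] [ 0.02037651  0.00964943 -0.01693817]
[[282.52266486 284.92178396]
 [282.74821149 288.89608125]
 [283.00685125 293.45350377]
 [283.12125402 295.4693646 ]
 [281.86371758 273.31064888]]
```

View pics/w5.png

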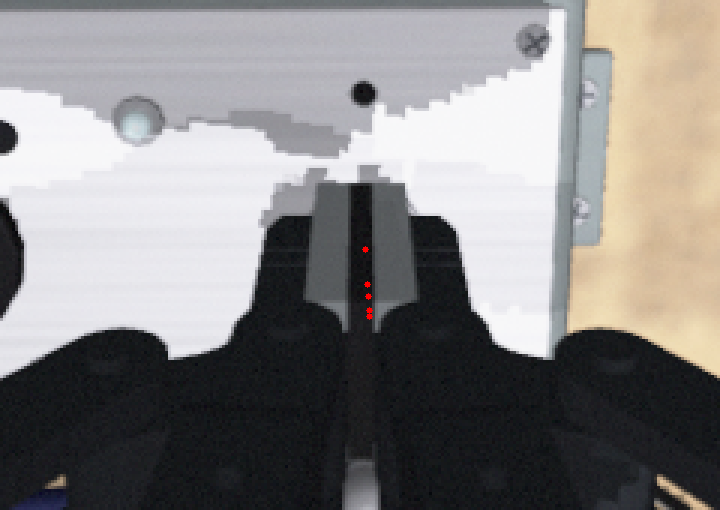

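The fingers are shut empty and the lever's ball, at crop (360,485), is still on the near side, so the collar slipped out. I'll go back to the earlier viewpoint and compare numerically.

Call:
carry_out(motion=[[0,0,0,0,0,-41,-1],[0,0,0,-15,2,-41,-0.5],[0,0,0,-31.4,1.3,-41,0],[0,0,0,-31.4,1.3,-41,0],[0,0,0,-31.4,1.3,-41,0]])

```text
clock: 8.12
position: [486.4, -58.4, 140.2]
ee_rot: [0.999, 0.04, 0.0, 0.0]
contact_force: [0.5, 0.2, 0.6]
gripper_width: 42.7
grasp_force: 0.0
```

```bash
python3 - <<'E'
from h import *
s=read_state();print(s["clock"],s["position"],s["gripper_width"])
im=get_image("wrist");g=cv2.cvtColor(im["color"],cv2.COLOR_BGR2GRAY)
old=cv2.cvtColor(cv2.resize(cv2.imread("pics/w4.png"),(240,170),interpolation=cv2.INTER_AREA),cv2.COLOR_BGR2GRAY)
# old crop origin (160,190); templates
def find(name,u0,v0,u1,v1):
    t=old[v0-190:v1-190,u0-160:u1-160]
    r=cv2.matchTemplate(g,t,cv2.TM_CCOEFF_NORMED);_,m,_,l=cv2.minMaxLoc(r);print(name,round(m,3),"shift",l[0]-u0,l[1]-v0)
find("lever+collar",262,215,298,276)
find("cheeks",254,190,300,215)
find("screw",310,245,335,262)
e=np.array([499.4,-56.7,52]);a=.077;d=np.array([-np.sin(.35)*np.cos(a),-np.sin(.35)*np.sin(a),np.cos(.35)])
print(proj(im,[e+28*d,e+48*d,e+63*d,e]).round(1))
E
```

```text
8.125 [486.37170479 -58.4107855  140.21829333] 42.70685142036128
lever+collar 0.979 shift -1 0
cheeks 0.942 shift 0 -1
screw 0.993 shift 0 0
[[279.  227.1]
 [278.9 250.7]
 [278.8 271.3]
 [279.1 199.7]]
```

The toggle is unchanged: off, with the collar down. For the second try I'll align the tool with the lever, tilted 0.35, and rotate it about the pivot so that nothing has to turn between the pads.

Call:
carry_out(motion=[[0,0.17,0,-8.5,-0.7,0,0],[0,0.35,0,-17,-0.7,5.6,0],[0,0.35,0,-17,-0.7,5.6,0],[0,0.35,0,-17,-0.7,5.6,0]])

```text
clock: 8.68
position: [469.8, -59.0, 135.0]
ee_rot: [0.984, 0.039, 0.174, -0.007]
contact_force: [0.4, 0.1, 1.5]
gripper_width: 42.8
grasp_force: 0.0
```

```bash
python3 - <<'E'
from h import *
s=read_state();M=R.from_quat(s["ee_rot"]).as_matrix()
e=np.array([499.4,-56.7,52]);a=.077;d=np.array([-np.sin(.35)*np.cos(a),-np.sin(.35)*np.sin(a),np.cos(.35)])
print(s["clock"],s["position"],M.round(3),"to s=43 in tool:",local(e+43*d),"pivot",local(e))
E
```

```text
8.675 [469.8138657  -59.00313983 134.98020865] [[ 0.936  0.08   0.342]
 [ 0.075 -0.997  0.027]
 [ 0.343  0.    -0.939]] to s=43 in tool: [-5.94795174e-01  4.83786282e-03  4.51248308e+01] pivot [-6.11570896e-01  3.04320517e-02  8.81248199e+01]
```

Call:
carry_out(motion=[[0,0,0,-0.6,0,25,0],[0,0,0,-0.6,0,45,0],[0,0,0,-0.6,0,45,-0.5],[0,0,0,-0.6,0,45,-1],[0,0,0,-0.6,0,45,-1]])

```text
clock: 9.3
position: [486.5, -58.2, 96.3]
ee_rot: [0.984, 0.04, 0.173, -0.01]
contact_force: [0.8, 4.2, -3.4]
gripper_width: 13.2
grasp_force: 58.5
```

Call:
carry_out(motion=[[0,0,0,0,0,0,-1],[0,0,0,0,0,-5.5,-1],[0,0,0,0,0,-11,-1],[0,0,0,0,0,-11,-1]])

```text
clock: 9.8
position: [482.6, -58.6, 106.7]
ee_rot: [0.984, 0.04, 0.173, -0.01]
contact_force: [3.2, 4.6, -5.9]
gripper_width: 13.6
grasp_force: 58.5
```

```bash
python3 - <<'E'
from h import *
s=read_state();print(s["gripper_width"],s["grasp_force"],R.from_quat(s["ee_rot"]).inv().apply(s["contact_force"]),"pivot",local([499.4,-56.7,52]))
E
```

```text
13.60808765966216 58.53577494621277 [ 1.36717458 -4.30907384  6.78838988] pivot [-2.81805823 -0.25757911 57.23080272]
```

Call:
carry_out(motion=[[0,-0.085,0,4.8,0,0.5,-1],[0,-0.17,0,9.6,0,1.3,-1]])

```text
clock: 10.05
position: [491.6, -57.6, 108.5]
ee_rot: [0.995, 0.04, 0.087, -0.007]
contact_force: [2.5, 0.4, -6.2]
gripper_width: 13.2
grasp_force: 59.1
```

```bash
python3 - <<'E'
from h import *
s=read_state();print(s["gripper_width"],s["grasp_force"],R.from_quat(s["ee_rot"]).inv().apply(s["contact_force"]),"pivot",local([499.4,-56.7,52]),R.from_quat(s["ee_rot"]).as_matrix().round(3))
E
```

```text
13.189008491395475 59.06790912151337 [ 1.44202776 -0.19440845  6.51674351] pivot [-2.09511544  0.12426903 56.96824256] [[ 0.982  0.081  0.173]
 [ 0.079 -0.997  0.02 ]
 [ 0.174 -0.006 -0.985]]
```

The lever follows freely and the spring load is still held. Continuing the swing.

Call:
carry_out(motion=[[0,-0.09,0,5.1,0,0.4,-1],[0,-0.18,0,10.2,0,1.3,-1],[0,-0.27,0,15.1,0,2.6,-1]])

```text
clock: 10.42
position: [506.5, -56.5, 107.7]
ee_rot: [0.998, 0.04, -0.048, -0.001]
contact_force: [1.8, 3.3, -6.4]
gripper_width: 13.1
grasp_force: 59.1
```

```bash
python3 - <<'E'
from h import *
s=read_state();print(s["gripper_width"],s["grasp_force"],R.from_quat(s["ee_rot"]).inv().apply(s["contact_force"]),"pivot",local([499.4,-56.7,52]),R.from_quat(s["ee_rot"]).as_matrix().round(3))
E
```

```text
13.0743237324471 59.07749354839325 [ 2.70772455 -3.11447651  6.22493568] pivot [-1.69474028e+00  2.25183873e-02  5.60748353e+01] [[ 0.992  0.08  -0.096]
 [ 0.08  -0.997 -0.001]
 [-0.096 -0.007 -0.995]]
```

Call:
carry_out(motion=[[0,-0.09,0,5,0,0.4,-1],[0,-0.18,0,10,0,1.2,-1],[0,-0.26,0,14.3,0,2.3,-1],[0,-0.27,0,14.9,0,2.5,-1]])

```text
clock: 10.92
position: [520.6, -55.4, 102.0]
ee_rot: [0.982, 0.04, -0.182, 0.004]
contact_force: [-0.4, 4.5, -6.0]
gripper_width: 13.5
grasp_force: 59.2
```

```bash
python3 - <<'E'
from h import *
s=read_state();print(s["gripper_width"],s["grasp_force"],R.from_quat(s["ee_rot"]).inv().apply(s["contact_force"]),"pivot",local([499.4,-56.7,52]),R.from_quat(s["ee_rot"]).as_matrix().round(3))
E
```

```text
13.49875779277731 59.21120524406433 [ 2.09774306 -4.50549289  5.6646049 ] pivot [-1.92033741e+00 -1.23456353e-02  5.43203987e+01] [[ 0.931  0.079 -0.357]
 [ 0.076 -0.997 -0.022]
 [-0.358 -0.006 -0.934]]
```

The lever has swept about 0.70 rad. I'll lower the collar along the lever, then release.

Call:
carry_out(motion=[[0,0,0,1,0,0,-1],[0,0,0,1,0,4,-1],[0,0,0,1,0,8,-1],[0,0,0,1,0,8,-1]])

```text
clock: 11.42
position: [518.3, -55.5, 96.4]
ee_rot: [0.983, 0.04, -0.18, 0.004]
contact_force: [-0.6, 6.1, -4.7]
gripper_width: 13.2
grasp_force: 59.3
```

Call:
carry_out(motion=[[0,0,0,0,0,0,-0.5],[0,0,0,0,0,0,0],[0,0,0,0,0,0,0],[0,0,0,0,0,-30,0],[0,0,0,0,0,-55,0]])

```text
clock: 12.05
position: [538.4, -55.6, 148.5]
ee_rot: [0.983, 0.04, -0.181, 0.006]
contact_force: [-0.1, -0.5, 0.3]
gripper_width: 42.6
grasp_force: 0.0
```

Call:
carry_out(motion=[[0,0.17,0,-40,0,-10,0],[0,0.35,0,-70,0,-10,0],[0,0.35,0,-70,0,-10,0],[0,0.35,0,-70,0,-10,0]])

```text
clock: 12.55
position: [476.8, -60.5, 182.8]
ee_rot: [0.999, 0.041, -0.006, -0.002]
contact_force: [1.0, -0.1, 0.2]
gripper_width: 42.8
grasp_force: 0.0
```

```bash
python3 - <<'E'
from h import *
s=read_state();print(s["clock"],s["position"],s["contact_force"])
im=get_image("wrist")
e=np.array([499.4,-56.7,52]);a=.077;d=np.array([np.sin(.35)*np.cos(a),np.sin(.35)*np.sin(a),np.cos(.35)])
q=proj(im,[e+28*d,e+48*d,e+63*d,e]);print(q.round(0))
v=im["color"].copy()
for u in q: cv2.circle(v,tuple(int(t) for t in u),1,(0,0,255),-1)
h=np.array([495,-15,50.]);c=np.clip(proj(im,[h])[0],[140,105],[420,315]).astype(int)
x,y=c-[140,105]; v=cv2.resize(v[y:y+210,x:x+280],None,fx=2.8,fy=2.8,interpolation=3);print(x,y)
cv2.imwrite("pics/w6.png",v)
E
```

```text
12.55 [476.81449091 -60.49182452 182.80864098] [ 1.0268743  -0.06265354  0.18105856]
[[278. 165.]
 [278. 159.]
 [277. 155.]
 [278. 171.]]
84 66
```

View pics/w6.png

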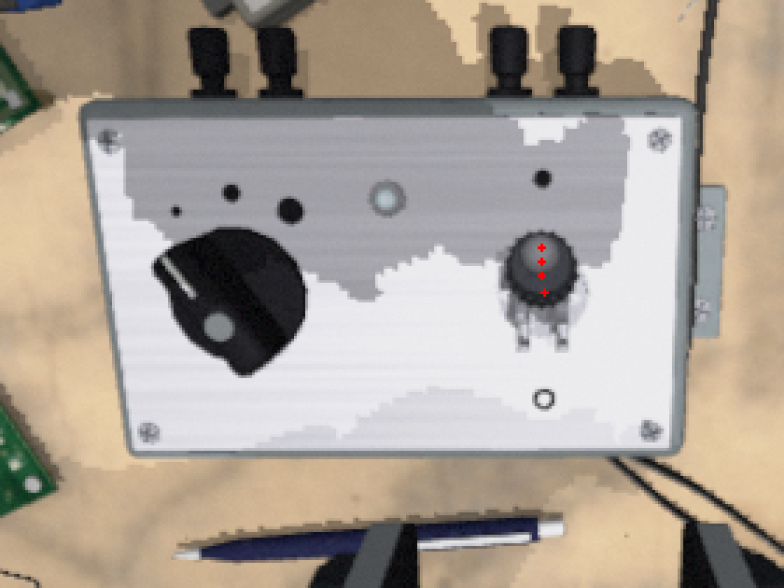

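The view shows the knob on its lowest range and the lever leaning to the far side, at (541,262). The collar is seen end-on, so I'll check its height numerically from the scene camera.

```bash
python3 - <<'E'
from h import *
from scipy.ndimage import map_coordinates
im=get_image("scene");g=cv2.cvtColor(im["color"],cv2.COLOR_BGR2GRAY).astype(float)
old=cv2.cvtColor(cv2.imread("pics/scene0.png"),cv2.COLOR_BGR2GRAY).astype(float)
e=np.array([499.4,-56.7,52]);a=.077
S=np.arange(14,72,3)
for n,G,t in(("old off",old,-.35),("new on",g,.35)):
    d=np.array([np.sin(t)*np.cos(a),np.sin(t)*np.sin(a),np.cos(t)])
    q=proj(im,e+S[:,None]*d)
    ax=(q[-1]-q[0])/np.linalg.norm(q[-1]-q[0]);nn=np.array([-ax[1],ax[0]])
    print(n,q[0].round(1),q[-1].round(1))
    for k in(-4,-2,0,2,4): print(k,map_coordinates(G,(q+k*nn)[:,::-1].T,order=1).astype(int))
print(S)
E
```

```text
old off [236.4 221.7] [228.6 202.5]
-4 [ 60  64  71  87  87  70  37  21  29  18  28  24  41  91 145 178 184 184
 186 169]
-2 [ 61  55  55  45  29  23  23  28  31  38  50  48  38  41  54 108 109 138
 171 188]
0 [ 83  71  57  43  24  25  27  31  37  50  65  67  69  61  78 119 151 160
 181 198]
2 [ 89 101  84  51  30  25  24  29  32  41  61  66  67  62  86 110 124 155
 183 199]
4 [ 78  70  90 132 105  69  42  39  43  46  41  64  94 114 120 110 146 193
 197 198]
new on [239.3 218.6] [244.1 187.2]
-4 [ 65  64  71 108 116  70  32  36  32  34  31  27  81 116 106 104 136 178
 176 180]
-2 [ 69  80  79  74  71  36  38  38  34  33  37  37  62  91  78  81  96 163
 178 183]
0 [ 77  89  88  88  80  35  39  33  34  31  36  40  83  83  75  88 100 157
 180 181]
2 [ 66  78  80  94 101  54  33  34  33  29  33  26  62 132 171 168 160 179
 177 179]
4 [ 75  80  89 104 124 124  76  59  53  58  90 121 170 210 191 190 191 169
 175 176]
[14 17 20 23 26 29 32 35 38 41 44 47 50 53 56 59 62 65 68 71]
```

The collar reads dark from 28 to 48 mm along the lever, so it is fully down and locked in the on position. Handing in.

```bash
python3 -c "
from bench import *
print(job_done())"
```

```text
the job is handed in; nothing more can be done
None
```

The job is handed in: the selector was set to its lowest range first, then the toggle was thrown on with its collar down and locked; the first throw slipped off the collar, which left the toggle off, and the second worked.

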